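# Spread the filter wheel's snap ring over the raised spindle

### The job

First throw the jig's lift lever out of the notch marked with a dot and fully home into the notch marked with an arrow, so that the filter wheel's spindle rises and its ring groove clears the thrust washer. Then pick up the snap-ring pliers, which already carry the ring on their tips, squeeze the handles to spread the ring and lower it, level and without force, round the spindle to the height of the groove. Finish still holding it there, spread: do not let go and do not let the ring close.

Things in the scene. Friction and masses are not known exactly. Their poses are not given: they have to be found in the camera images.
- jig: fixed jig: base plate (x -65..65, y -78..138, 10 mm thick) with a grey housing, a black filter wheel lying flat (100 mm across, top 40 mm up), a hub and a steel thrust washer (45 mm across, top 48 mm above the worktop). Origin: on the worktop, on the spindle's upright axis. The lift lever is on the +y side, 97 mm from that axis
- spindle_groove (a point): middle of the 5 mm wide groove on the upright steel spindle (26 mm thick), z up. Above the groove: a 3.5 mm land, then a cone narrowing to 17 mm at the top, 14.5 mm above this point. Lever at 0: 38.5 mm above the worktop, inside the hub. Lever home: 50.5 mm; the groove's lower edge is then flush with the washer's top, so a ring just resting on the washer is level with the groove
- lift_lever (a joint): angle (rad) about an axis along the jig's y, 22 mm above the worktop, through x = 0, y = 97 mm. 0: in the dot notch, leaning 0.5 rad to the jig's -x (robot side); grows as it swings up and over to +x; 1.0: home in the arrow notch, leaning 0.5 rad to +x. A spring resists with up to 5 N at the knob; past about 0.6 it snaps home and stays; let go earlier it falls back
- lever_knob (a point): centre of the lever's black ball knob, 24 mm across, 88 mm from the lever's axis (99 mm above the worktop in both notches, 110 mm half-way). The rod below it is 8 mm thick. Beside it, 8 to 14 mm further along the jig's +y, the steel quadrant plate with the notches reaches 73 mm up
- pliers_grip (a point): place to squeeze: middle between the two black handles, 8 mm above the underside; x to the tips, z up (pliers lie flat). Handles: 16 mm high, from 28 mm ahead of this point to 45 mm behind it; relaxed, 63 mm over their backs here (wider behind); squeezed home, parallel and 33 mm. Spring: 2 N a finger at first, 7 N when home; 20 to 30 N holds well
- pliers_left (a joint): squeeze of the handles (rad): 0 relaxed, 0.24 to 0.25 squeezed home against the stop; both handles move alike. The ring's bore is 24 mm at 0 (too small for the spindle), 27 mm at 0.08, 30 mm at 0.16, 34 mm at 0.24; below 0.17 it does not count as spread
- ring_center (a point): where the centre of the ring's bore lies when spread: on the pliers' centre line, 115 mm ahead of pliers_grip, half-way up the wire, 2.2 mm above the pliers' underside. Squeezing makes the pliers creep 5 mm forward between the fingers, so from fingers closed at pliers_grip it is then 120 mm ahead. The ring (3.4 mm wire, 41 mm across when spread) hangs flat under the tips, pinned for good
- pliers: the loose snap-ring pliers, about 0.15 kg, 185 mm long with the ring, black handles, dark steel jaws that run above the ring (from 9 mm over the underside). Origin: at the pivot, on the underside, 60 mm ahead of pliers_grip; x to the tips, z up
- caliper: bystander: loose sliding calliper lying flat, 66 x 198 x 11 mm, beyond the jig
- drop_bottle: bystander: loose brown dropper bottle, 34 mm thick, 94 mm high, beyond the pliers, origin at its foot
- lens_ring_a: bystander: loose black lens ring, 32 mm across, 10 mm high, left of the jig

How it is judged:
By the outcome, as a careful person would: the job done as asked, in the order asked, and still so for the second after the job is handed in, while the arm keeps its last pose, push and grip.
It also fails if it takes over 53 s, if anything falls off the work surface, if the arm or the gripper's body presses on something with over 40 N, if the wrist force passes 120 N, or if a joint passes its speed limit or range.

### The arm

A 6-joint arm with a two-finger parallel gripper is mounted at the origin on a cart in front of the work surface, level with it; the furniture and walls round the work are solid. World frame = base frame: x ahead of the robot, y to its left, z up, the work surface at z = 0. Lengths are in m, angles in rad, forces in N, time in s.
With the tool pointing down it reaches from about 0.225 to 0.875 m from the base axis. Payload 3.4 kg.
Tool frame: the origin (TCP) lies on the centre line of the jaws, within the pads' length; the fingertips stand 11 mm ahead of it and the grasp point (between the pads) lies 8 mm behind it; z points along the fingers, y is the line along which they close (so a half turn about z gives the same grasp; the last joint's range is limited). The gripper opens to 85 mm and grips with 20 to 120 N. Pads are 22 mm wide; open, the fingers measure 114 mm over their backs; the gripper's body (76 mm by 85 mm) begins 54 mm behind the grasp point. The pads swing forward as they close: fully open they stand 13 mm farther back than shut.
Start: joints at [1.02, 0.276, 1.505, -0, 1.361, -0.121], TCP at [0.24, 0.523, 0.242] pointing down, gripper open.
Joint ranges: [-2.89, 2.89], [-0.75, 2.08], [0.22, 2.7], [-1.18, 4.32], [0.11, 2.71], [-2.7, 2.7]. Speed limits (rad/s): [2.57, 2.57, 3.14, 3.14, 3.14, 3.14].

### API

Orientations are given as a unit quaternion [w, x, y, z].
In Python, from rig import manip, eyes, job gives the robot as it stands.
- The arm moves only by the tool drive_tool, never from a script. Its argument "rows" is a list of rows, each a list of 3 entries, a list of its own where there are three numbers: the turn, a rotation vector about the world's x, y, z in rad, then the shift along the world's x, y, z in cm, then the finger opening in cm, from 0 to 8.54. A call has 1 to 8 rows; each row shifts and turns the commanded pose from where the row before left it; what a row does not reach is not made up. A row lasts 1/8 s, in which the tool goes at most 62.5 mm and 10.7 degrees, less where a joint would pass 70% of its speed; a pose out of reach is approached as far as the arm can. A call is refused whole if a number of a shift passes 6.25 or a number of a turn 0.188, either way. A call with a gripper value outside its range is refused whole. The fingers move at their own pace and stop on an object; "force" is the grip in N (left out, the last holds). Time passes only in rows, so rows that do not move let the fingers close. It gives the time, the measured TCP pose, the force, the opening and the grip force at its end, in the units of the state.
- manip.get_state(): the state, without advancing time (a new reading comes with each control period).
- eyes.get_image(name): name is "scene" or "top" or "wrist"; returns the picture (420x560x3 uint8, red, green, blue); there is no depth.
- eyes.get_calibration(name): a dict with "camera_matrix" (3x3 intrinsics, pixels), "view" (4x4, takes a point from world to camera coordinates). Camera axes: x right, y up, looking along -z (the intrinsics and any distortion apply to the point x, -y, -z); pixel columns grow to the right and rows downward; lengths in m; the calibration is good to about 2 mm. A picture is of the moment at which its call begins: read the wrist's pose just before it. get_calibration takes no time and is no camera call; for the wrist camera it gives the pose at the moment of the call.
- job.sign_off(): hands the job in; it is judged then, once.
The state is a dict: "clock": time; "qpos": joint angles; "qd": joint speeds; "effort": joint torques, N m; "position": TCP position; "ee_rot": TCP orientation; "contact_force": force on the tool from outside, world axes, zero at the start; "moment": the same for the moment, N m; "width": finger opening in m; "gripper_force": force on a finger pad.
Only numpy, scipy, OpenCV 4.12 (cv2) and the standard library are available. Lean on these libraries where they do the work, as an engineer would, in place of code of your own. Each camera call takes 0.05 s, during which the arm holds its last target. There are 200 camera calls.

## Working session

There is one attempt and no reset: what is moved stays moved. The work goes in short steps, Python scripts to look and compute and a tool call to move; the robot and the scene stay as the last step left them, time stands still between calls to the robot, and variables do not carry over. Pictures are saved under pics/ and viewed, at most 10 in all, crops included, and the job is handed in when it is done.

Besides the shell and the picture viewer there is one more tool, called after "Emit:" as a command line: name --argument value ..., lists and objects as JSON in quotes. drive_tool: Moves the arm, as the interface text tells. Its arguments: {"type":"object","properties":{"rows":{"type":"array"},"force":{"type":"number"}},"required":["rows"]}

```bash
mkdir -p pics; ls; cat > h.py <<'E'
import numpy as np, cv2
from rig import manip, eyes, job
def snap(n,f):
    c=eyes.get_calibration(n); im=eyes.get_image(n); cv2.imwrite('pics/'+f,im[:,:,::-1]); return im,c
def ray(c,u,v):
    K=np.array(c['camera_matrix']);V=np.array(c['view'])
    p=np.linalg.solve(K,[u,v,1.]);d=np.array([p[0],-p[1],-p[2]])
    R=V[:3,:3];return -R.T@V[:3,3],R.T@d
def onz(c,u,v,z):
    o,d=ray(c,u,v);return o+d*(z-o[2])/d[2]
def proj(c,P):
    V=np.array(c['view']);q=V[:3,:3]@np.array(P)+V[:3,3];p=np.array(c['camera_matrix'])@[q[0],-q[1],-q[2]];return p[:2]/p[2]
E
python3 - <<'E'
from h import *
import pickle
d={}
for n in('scene','top'):
    im,c=snap(n,n+'0.png');d[n]=c;print(n,ray(c,280,210),c.keys())
pickle.dump(d,open('cal.pkl','wb'))
print(manip.get_state())
E
```

```text
pics
scene (array([-0.0473229 , -0.47429159,  0.84021559]), array([ 0.58496786,  0.41623232, -0.69615004])) dict_keys(['camera_matrix', 'view'])
top (array([ 0.53219033, -0.0138253 ,  0.97201762]), array([ 0.07268121,  0.01370837, -0.99744631])) dict_keys(['camera_matrix', 'view'])
{'clock': 0.1, 'qpos': array([ 1.01997140e+00,  2.76515398e-01,  1.50598643e+00,  1.36950586e-05,
        1.36068791e+00, -1.20983180e-01]), 'qd': array([-0.00073062, -0.00253621, -0.00122522, -0.00121951, -0.00071203,
       -0.0001115 ]), 'effort': array([ 6.98714248e-04, -4.17697585e+01, -2.46405387e+01, -5.16348632e-05,
        5.88865281e-03, -8.91393626e-09]), 'position': array([0.23937822, 0.52232004, 0.24154353]), 'ee_rot': array([-2.69540336e-04,  2.13271453e-01,  9.76992656e-01, -7.51709631e-04]), 'contact_force': array([ 0.21234118,  0.49157134, -0.13832409]), 'moment': array([ 0.03586576, -0.017019  , -0.01718838]), 'gripper_force': 0.0, 'width': 0.08532740122500654}
```

View pics/top0.png

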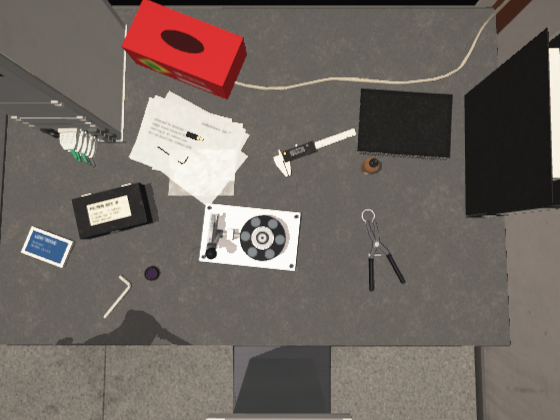

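View pics/scene0.png

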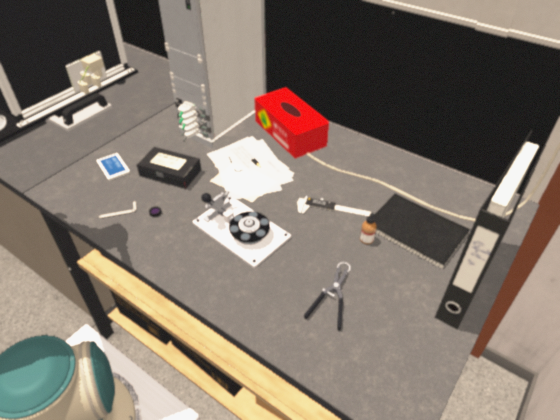

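The top view shows the jig with its spindle near (263,238) and its knob near (211,253). The pliers have the ring at (368,215), the pivot at (376,244) and handles running to (372,289) and (404,281). Next I'll measure and crop.

```bash
python3 - <<'E'
from h import *
import pickle
d=pickle.load(open('cal.pkl','rb'));c=d['top'];im=cv2.imread('pics/top0.png')
cv2.imwrite('pics/crop1.png',cv2.resize(im[190:300,195:415],None,fx=3.6,fy=3.6,interpolation=cv2.INTER_CUBIC))
m=(im.min(2)>170).astype(np.uint8);m[:195]=0;m[280:]=0;m[:,:190]=0;m[:,310:]=0
pts=np.argwhere(m)[:,::-1]
r=cv2.minAreaRect(pts.astype(np.float32));b=cv2.boxPoints(r);print(r)
B=np.array([onz(c,*p,.010) for p in b]);print(B.round(4))
cen=B.mean(0);print('cen',cen)
E_=[B[1]-B[0],B[2]-B[1]];print([np.linalg.norm(e) for e in E_])
l=max(E_,key=np.linalg.norm);l=l/np.linalg.norm(l);l*=np.sign(l[1]);print('jigy',l,'yaw',np.degrees(np.arctan2(-l[0],l[1])))
print('spindle from plate',cen-0.030*l)
print('sp direct',onz(c,262.5,238,.053), 'knob',onz(c,211,253.5,.099))
# dark handles
g=im.max(2);m=(g<32).astype(np.uint8);m[:235]=0;m[300:]=0;m[:,:360]=0;m[:,412:]=0
n,L,s,ce=cv2.connectedComponentsWithStats(m)
for i in range(1,n):
    if s[i,4]>25:
        p=np.argwhere(L==i)[:,::-1].astype(np.float32);rr=cv2.minAreaRect(p);print(s[i],rr);print([onz(c,*q,.014).round(4) for q in cv2.boxPoints(rr)])
print('ring',onz(c,368,215,.002))
E
```

```text
((243.34117126464844, 231.53530883789062), (109.65619659423828, 67.2617416381836), 5.90614128112793)
[[ 0.492   0.2093  0.01  ]
 [ 0.6415  0.1971  0.01  ]
 [ 0.6165 -0.0485  0.01  ]
 [ 0.4678 -0.0329  0.01  ]]
cen [0.55446515 0.08124266 0.01      ]
[np.float64(0.15002449504815069), np.float64(0.24680761859945644)]
jigy [ 0.10148606  0.99483696 -0.        ] yaw -5.824750594275692
spindle from plate [0.55142057 0.05139755 0.01      ]
sp direct [0.539305  0.0358927 0.053    ] knob [0.50756029 0.13711137 0.099     ]
ring [ 0.59194002 -0.19912514  0.002     ]
```

View pics/crop1.png

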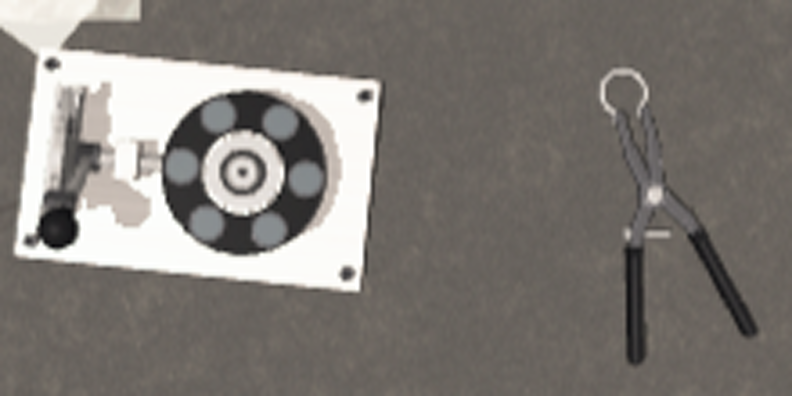

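The crop shows plate corners at (38,50), (380,80), (361,291) and (14,257), the spindle at (241,172) and the knob at (58,228). The ring is at (624,93), the pivot at (655,195), and the handle ends at (636,362) and (752,332).

```bash
python3 - <<'E'
from h import *
import pickle
c=pickle.load(open('cal.pkl','rb'))['top']
P=lambda u,v,z:onz(c,(u+.5)/3.6-.5+195,(v+.5)/3.6-.5+190,z).round(4)
B=[P(*q,.01) for q in((38,50),(380,80),(361,291),(14,257))];print(np.array(B))
l=(B[0]+B[3]-B[1]-B[2])/2;print(np.linalg.norm(l));l/=np.linalg.norm(l);cen=np.mean(B,0)
print('cen',cen,'yaw',np.arctan2(-l[0],l[1]),'sp',cen-.03*l)
print('spdirect',P(241,172,.053),'washer',P(243,172,.048),'wheel',P(245,172,.04),'knob',P(58,228,.099))
yaw=np.arctan2(-l[0],l[1]);s=(cen-.03*l)
for a in(-.5,0,.5):
    lx=np.array([l[1],-l[0],0]);k=s+.097*l+.088*np.sin(a)*lx;k[2]=.022+.088*np.cos(a);print('knob',a,k)
r=P(624,93,.003);e=(P(636,362,.012)+P(752,332,.012))/2;pv=P(655,195,.016)
ax=(r-e);ax[2]=0;print('len',np.linalg.norm(ax));ax/=np.linalg.norm(ax)
print('ring',r,'ends',e,'pivot',pv,'yaw',np.arctan2(ax[1],ax[0]),'grip from ring',r-.112*ax,'from pivot',pv-.06*ax, 'from ends',e+.045*ax)
E
```

```text
[[ 0.6165  0.1675  0.01  ]
 [ 0.5982 -0.0459  0.01  ]
 [ 0.4681 -0.034   0.01  ]
 [ 0.4884  0.1799  0.01  ]]
0.2145199582789443
cen [0.5428   0.066875 0.01    ] yaw -0.09009013478819289 sp [0.54010095 0.03699666 0.01      ]
spdirect [0.5405 0.0379 0.053 ] washer [0.5406 0.0369 0.048 ] wheel [0.5407 0.0362 0.04  ] knob [0.5086 0.1376 0.099 ]
knob -0.5 [0.50680952 0.137399   0.09922727]
knob 0 [0.54882788 0.13360329 0.11      ]
knob 0.5 [0.59084623 0.12980758 0.09922727]
len 0.16068009366439887
ring [ 0.5908 -0.1989  0.003 ] ends [ 0.43485 -0.2376   0.012  ] pivot [ 0.5273 -0.2145  0.016 ] yaw 0.2432428158137279 grip from ring [ 0.48209705 -0.22587534  0.003     ] from pivot [ 0.46906628 -0.22895107  0.016     ] from ends [ 0.47852529 -0.22676169  0.012     ]
```

Emit:
drive_tool --rows '[[[0, 0, 0.0425], [2.7, -4.7, 0], 0], [[0, 0, 0.0425], [2.7, -4.7, 0], 0], [[0, 0, 0.0425], [2.7, -4.7, 0], 0], [[0, 0, 0.0425], [2.7, -4.7, 0], 0], [[0, 0, 0.0425], [2.7, -4.7, 0], 0], [[0, 0, 0.0425], [2.7, -4.7, 0], 0], [[0, 0, 0.0425], [2.7, -4.7, 0], 0], [[0, 0, 0.0425], [2.7, -4.7, 0], 0]]' --force 30

```text
clock: 1.1
position: [0.4561, 0.1451, 0.2421]
ee_rot: [-0.0, 0.044, 0.999, 0.0]
contact_force: [0.4, -0.2, 0.1]
width: -0.0
gripper_force: 0.0
```

Emit:
drive_tool --rows '[[[0, 0, 0], [0, -0.1, -3.65], 0], [[0, 0, 0], [0, -0.1, -3.65], 0], [[0, 0, 0], [0, -0.1, -3.65], 0], [[0, 0, 0], [0, 0, -3.65], 0], [[0, 0, 0], [1.5, -0.13, 0], 0], [[0, 0, 0], [1.5, -0.13, 0], 0]]'

```text
clock: 1.85
position: [0.4875, 0.1412, 0.0974]
ee_rot: [0.001, 0.045, 0.999, 0.0]
contact_force: [-6.8, -0.4, 4.9]
width: 0.0001
gripper_force: 3.9
```

Emit:
drive_tool --rows '[[[0, 0, 0], [1.2, -0.11, 0.2], 0], [[0, 0, 0], [1.2, -0.11, 0.2], 0], [[0, 0, 0], [1.2, -0.11, 0.2], 0], [[0, 0, 0], [1.2, -0.11, 0], 0], [[0, 0, 0], [1.2, -0.11, -0.1], 0], [[0, 0, 0], [1.2, -0.11, -0.1], 0]]'

```text
clock: 2.6
position: [0.5599, 0.1345, 0.101]
ee_rot: [0.001, 0.045, 0.999, 0.0]
contact_force: [-0.2, 0.5, -0.6]
width: 0.0
gripper_force: 0.0
```

Emit:
drive_tool --rows '[[[0, 0, 0], [0.4, -0.04, 0], 0], [[0, 0, 0], [0.3, -0.03, 0], 0], [[0, 0, 0], [0.2, -0.02, 0], 0], [[0, 0, 0], [0, 0, 0], 0]]'

```text
clock: 3.1
position: [0.5665, 0.1336, 0.1003]
ee_rot: [-0.0, 0.045, 0.999, 0.0]
contact_force: [-0.6, -0.4, 0.2]
width: -0.0001
gripper_force: 0.0
```

Emit:
drive_tool --rows '[[[0, 0, 0], [-1.5, 0.13, 0], 0], [[0, 0, 0], [-0.5, 0, 4], 0], [[0, 0, 0], [0, 0, 5], 0], [[0, 0, 0.066], [-1.4, -4.5, 2], 8.54], [[0, 0, 0.066], [-1.4, -5, 0], 8.54], [[0, 0, 0.066], [-1.4, -5, 0], 8.54], [[0, 0, 0.066], [-1.4, -5, 0], 8.54], [[0, 0, 0.066], [-1.4, -5, 0], 8.54]]'

```text
clock: 4.1
position: [0.4747, -0.1107, 0.2103]
ee_rot: [-0.0, -0.121, 0.993, 0.0]
contact_force: [1.1, 0.2, 0.8]
width: 0.0851
gripper_force: 0.0
```

Emit:
drive_tool --rows '[[[0, 0, 0], [0, -5, 0], 8.54], [[0, 0, 0], [0, -5, 0], 8.54], [[0, 0, 0], [0, -1.7, 0], 8.54], [[0, 0, 0], [0, 0, 0], 8.54]]'

```text
clock: 4.6
position: [0.4758, -0.2269, 0.21]
ee_rot: [-0.0, -0.119, 0.993, 0.001]
contact_force: [0.0, 0.6, 0.2]
width: 0.0856
gripper_force: 0.0
```

```bash
python3 - <<'E'
from h import *
import pickle
print(manip.get_state()['position'])
w,cw=snap('wrist','w1.png');t,ct=snap('top','top1.png')
pickle.dump(cw,open('cw1.pkl','wb'))
cr=cv2.resize(t[190:280,195:310],None,fx=3.4,fy=3.4,interpolation=cv2.INTER_CUBIC)
wd=cv2.resize(w,(400,300))
o=np.zeros((310,800,3),np.uint8);o[:cr.shape[0],:cr.shape[1]]=cr;o[:300,400:]=wd
cv2.imwrite('pics/c2.png',o[:,:,::-1])
E
```

```text
[ 0.47582215 -0.22689027  0.21002978]
```

View pics/c2.png

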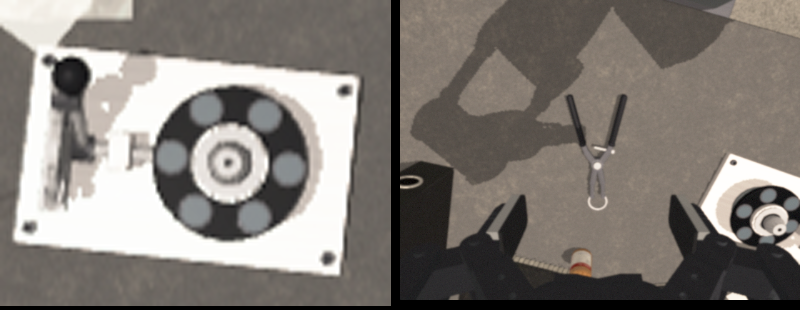

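The left crop (top view) shows the knob now at (71,76), on the +x side, i.e. over at the arrow notch. The right half (wrist view at 1/1.4 scale) shows the ring at (597,203), the pivot at (597,166), the handle ends at (569,96) and (625,96), and the raised spindle at the right edge.

```bash
python3 - <<'E'
from h import *
import pickle
ct=pickle.load(open('cal.pkl','rb'))['top'];c=pickle.load(open('cw1.pkl','rb'))
print('knob',onz(ct,71.5/3.4-.5+195,76.5/3.4-.5+190,.099))
W=lambda u,v,z:onz(c,(u-400)*1.4,v*1.4,z)
r=W(597,203,.003);pv=W(597,166,.016)
im=cv2.imread('pics/w1.png');g=im.max(2)
m=((g<45)).astype(np.uint8);m[:120]=0;m[205:]=0;m[:,:225]=0;m[:,335:]=0
n,L,s,ce=cv2.connectedComponentsWithStats(m)
ends=[]
for i in range(1,n):
    if s[i,4]>150:
        p=np.argwhere(L==i)[:,::-1].astype(np.float32);rr=cv2.minAreaRect(p);b=cv2.boxPoints(rr);b=b[np.argsort(b[:,1])]
        print(s[i],rr); top=b[:2].mean(0);bot=b[2:].mean(0);print(onz(c,*top,.012),onz(c,*bot,.012));ends.append(onz(c,*top,.012))
e=np.mean(ends,0) if len(ends)==2 else (W(569,96,.012)+W(625,96,.012))/2
ax=r-e;ax[2]=0;print(np.linalg.norm(ax));ax/=np.linalg.norm(ax)
print(r,pv,e,'yaw',np.arctan2(ax[1],ax[0]),'grip',pv-.06*ax,e+.045*ax,r-.112*ax)
st=manip.get_state();q=st['ee_rot'];from scipy.spatial.transform import Rotation as R
y=R.from_quat(q[[1,2,3,0]]).as_matrix()[:,1];print('tool y yaw',np.arctan2(-y[0],y[1]))
cv2.imwrite('pics/cw.png',cv2.resize(im[110:310,200:360],None,fx=3,fy=3))
E
```

```text
knob [0.59147477 0.12934431 0.099     ]
[292 133  22  68 190] ((303.0000305175781, 166.50001525878906), (4.028720855712891, 69.90373229980469), 15.333284378051758)
[ 0.42437486 -0.20371511  0.012     ] [ 0.49257164 -0.20404426  0.012     ]
[246 175  13  29 190] ((252.39999389648438, 189.29998779296875), (28.328969955444336, 7.454991817474365), 74.74488067626953)
[ 0.4785855  -0.25307647  0.012     ] [ 0.50418995 -0.23994372  0.012     ]
0.14636799687209293
[ 0.59463888 -0.19791338  0.003     ] [ 0.52888183 -0.21374487  0.016     ] [ 0.45148018 -0.22839579  0.012     ] yaw 0.2097942895519245 grip [ 0.4701974  -0.22624039  0.016     ] [ 0.4954935  -0.21902414  0.012     ] [ 0.48509462 -0.22123835  0.003     ]
tool y yaw 0.24073643959783864
```

View pics/cw.png

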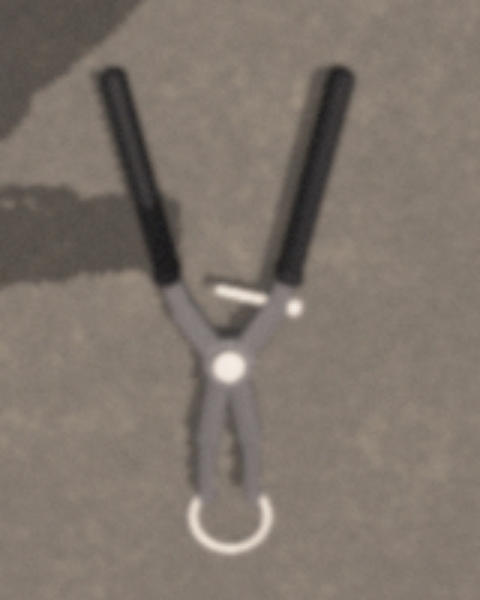

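The lever knob lies at its predicted home position. In this 3x crop, the ring is centred at (230,512), the pivot is at (229,367), the handle rear ends are at (112,68) and (342,68), and the front ends are at (169,285) and (289,285).

```bash
python3 - <<'E'
from h import *
import pickle
c=pickle.load(open('cw1.pkl','rb'))
W=lambda u,v,z:onz(c,u/3+200,v/3+110,z)
r=W(230.5,511,.003);pv=W(229,367,.016);e=(W(112,68,.014)+W(342,68,.014))/2;f=(W(169,285,.014)+W(289,285,.014))/2
for a,b in((r,e),(f,e),(r,pv)):
    x=a-b;print(np.linalg.norm(x[:2]),np.arctan2(x[1],x[0]))
x=r-e;x[2]=0;x/=np.linalg.norm(x)
print(r,pv,e,f);print(pv-.06*x,e+.045*x,f-.028*x,r-.112*x)
E
```

```text
0.1623295277023527 0.2440440372721627
0.07091966754230168 0.24543767639357808
0.06283722967667543 0.2458724555156683
[ 0.58963121 -0.19793981  0.003     ] [ 0.52868379 -0.21323455  0.016     ] [ 0.43211171 -0.23716329  0.014     ] [ 0.50090599 -0.21993117  0.014     ]
[ 0.47046166 -0.22773228  0.016     ] [ 0.4757783 -0.22629    0.014    ] [ 0.47373566 -0.22669678  0.014     ] [ 0.48094991 -0.22500223  0.003     ]
```

Emit:
drive_tool --rows '[[[0, 0, 0.004], [-0.2, 0, -4.5], 8.54], [[0, 0, 0], [0, 0, -4.5], 8.54], [[0, 0, 0], [0, 0, -4.5], 8.54], [[0, 0, 0], [0, 0, -4], 8.54], [[0, 0, 0], [0, 0, -1.5], 8.54], [[0, 0, 0], [0, 0, -0.5], 8.54], [[0, 0, 0], [0, 0, 0], 8.0], [[0, 0, 0], [0, 0, 0], 8.0]]' --force 28

```text
clock: 5.7
position: [0.4756, -0.2276, 0.0167]
ee_rot: [0.001, -0.122, 0.993, -0.001]
contact_force: [-0.2, -0.0, 0.2]
width: 0.0797
gripper_force: 0.0
```

Emit:
drive_tool --rows '[[[0, 0, 0], [-0.2, 0, -0.3], 7.5], [[0, 0, 0], [0, 0, -0.1], 6.5], [[0, 0, 0], [0, 0, 0], 5.5], [[0, 0, 0], [0, 0, 0], 4.5], [[0, 0, 0], [0, 0, 0], 3.5], [[0, 0, 0], [0, 0, 0], 2.5], [[0, 0, 0], [0, 0, 0], 2.5], [[0, 0, 0], [0, 0, 0], 2.5]]' --force 28

```text
clock: 6.7
position: [0.4734, -0.2286, 0.013]
ee_rot: [0.001, -0.122, 0.992, -0.002]
contact_force: [-3.4, -2.4, 10.8]
width: 0.031
gripper_force: 27.6
```

```bash
python3 - <<'E'
from h import *
import pickle
s=manip.get_state();print(s['position'],s['contact_force'],s['moment'],s['width'],s['gripper_force'])
w,cw=snap('wrist','w2.png');pickle.dump(cw,open('cw2.pkl','wb'))
E
```

```text
[ 0.47341542 -0.22857267  0.0129753 ] [-3.39141399 -2.41065856 10.80235126] [-0.28510649  0.35331136  0.15036189] 0.030966507968255563 27.589610517024994
```

View pics/w2.png

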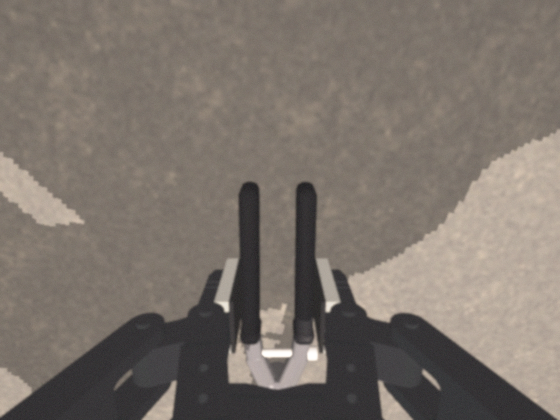

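The handles are squeezed parallel between the pads, at columns 250 and 305, with a width of 31 mm and a grip of 27.6 N. Next I'll lift.

Emit:
drive_tool --rows '[[[0, 0, 0], [0, 0, 0.2], 2.5], [[0, 0, 0], [0, 0, 0.3], 2.5], [[0, 0, 0], [0, 0, 1.5], 2.5], [[0, 0, 0], [0, 0, 3], 2.5], [[0, 0, 0], [0, 0, 4], 2.5], [[0, 0, 0], [0, 0, 0], 2.5]]'

```text
clock: 7.5
position: [0.4749, -0.2284, 0.1049]
ee_rot: [0.003, -0.122, 0.993, -0.002]
contact_force: [0.6, -0.4, -1.2]
width: 0.0304
gripper_force: 28.0
```

```bash
python3 - <<'E'
from h import *
import pickle
s=manip.get_state();print(s['position'],s['contact_force'],s['moment'],s['width'],s['gripper_force'])
d={}
t,ct=snap('top','top3.png');sc,cs=snap('scene','sc3.png');pickle.dump((ct,cs),open('c3.pkl','wb'))
from scipy.spatial.transform import Rotation as R
p=s['position'];y=R.from_quat(s['ee_rot'][[1,2,3,0]]).as_matrix()[:,1];a=np.array([y[1],-y[0],0]);a*=np.sign(a[0])
pr=p+.120*a;pr[2]=p[2]-.013+.0022;print('pred ring',pr,np.arctan2(a[1],a[0]))
ut,us=proj(ct,pr),proj(cs,pr);print(ut,us)
o=[]
for im,u in((t,ut),(sc,us)):
    x,y0=int(u[0])-30,int(u[1])-30;print(x,y0);o.append(cv2.resize(im[y0:y0+70,x:x+60],None,fx=6,fy=6,interpolation=cv2.INTER_CUBIC))
cv2.imwrite('pics/c3.png',np.hstack(o)[:,:,::-1])
E
```

```text
[ 0.47485813 -0.22835804  0.10488038] [ 0.59665429 -0.39964076 -1.24825029] [-0.00348236  0.08978468 -0.03617153] 0.030442787269626355 28.007536232471466
pred ring [ 0.59129221 -0.1993295   0.09408038] 0.2443320580394824
[376.67698841 212.56187906] [347.20790857 239.40911078]
346 182
317 209
```

View pics/c3.png

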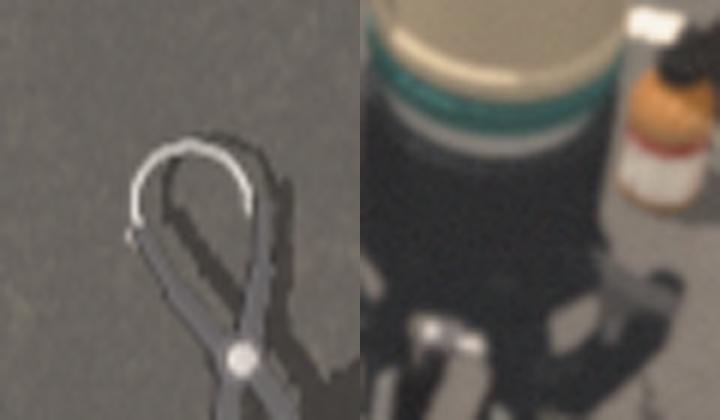

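The left crop shows the ring spread wide open, with its wire's outer edges at columns 133 and 253 and its top at row 139; the pivot is at (242,358). In the right crop the arm hides the ring.

```bash
python3 - <<'E'
from h import *
import pickle
ct,cs=pickle.load(open('c3.pkl','rb'))
T=lambda u,v,z:onz(ct,(u+.5)/6-.5+346,(v+.5)/6-.5+182,z)
p=np.array([.4749,-.2284,.1049]);yaw=.2443
a=np.array([np.cos(yaw),np.sin(yaw),0]);n=np.array([-a[1],a[0],0])
for nm,q in(('ring',T(193,198,.0945)),('pivot',T(242,358,.1075)),('ringtop',T(192,139,.0945))):
    print(nm,q,(q-p)@a,(q-p)@n)
q=onz(ct,(229+.5)/3.4-.5+195,(162+.5)/3.4-.5+190,.065);print('spindle',q)
# refined spindle: washer bright blob / concentric from top1
im=cv2.imread('pics/top1.png');u,v=proj(ct,[.540,.037,.048]);print(u,v)
g=cv2.cvtColor(im,cv2.COLOR_BGR2GRAY).astype(int)
m=(g<70).astype(np.uint8);m[:205]=0;m[270:]=0;m[:,:232]=0;m[:,300:]=0
pts=np.argwhere(m)[:,::-1].astype(np.float32);h=cv2.convexHull(pts);el=cv2.fitEllipse(h);print('wheel',el,onz(ct,*el[0],.040))
E
```

```text
ring [ 0.587133   -0.20135991  0.0945    ] 0.11544083424913881 -0.0009094171779694508
pivot [ 0.53292892 -0.21398885  0.1075    ] 0.059791587136696266 -5.263282451840878e-05
ringtop [ 0.60728049 -0.2013644   0.0945    ] 0.13498899611369428 -0.0057869913199270935
spindle [0.54068888 0.03630465 0.065     ]
262.1113418572665 237.69168275231291
wheel ((267.9905090332031, 230.13009643554688), (60.478450775146484, 83.44095611572266), 145.66915893554688) [0.55639932 0.02483018 0.04      ]
```

Emit:
drive_tool --rows '[[[0, 0, 0], [-0.2, 1, 1], 2.5], [[0, 0, 0], [-0.6, 3.2, 0], 2.5], [[0, 0, 0], [-0.8, 4, 0], 2.5], [[0, 0, 0], [-0.8, 4, 0], 2.5], [[0, 0, 0], [-0.8, 4, 0], 2.5], [[0, 0, 0], [-0.8, 4, 0], 2.5], [[0, 0, 0], [-0.5, 2.8, -0.5], 2.5], [[0, 0, 0], [-0.1, 0.8, -0.5], 2.5]]'

```text
clock: 8.6
position: [0.4249, 0.0128, 0.1007]
ee_rot: [-0.001, -0.123, 0.992, 0.001]
contact_force: [0.0, 0.4, -1.1]
width: 0.0305
gripper_force: 28.1
```

Emit:
drive_tool --rows '[[[0, 0, 0], [0, 0, -0.4], 2.5], [[0, 0, 0], [0, 0, 0], 2.5]]'

```text
clock: 8.85
position: [0.4266, 0.0103, 0.0969]
ee_rot: [-0.0, -0.121, 0.993, -0.0]
contact_force: [0.8, -0.4, -1.8]
width: 0.0307
gripper_force: 28.1
```

```bash
python3 - <<'E'
from h import *
import pickle
s=manip.get_state();print(s['position'],s['ee_rot'],s['contact_force'],s['moment'],s['width'],s['gripper_force'])
t,ct=snap('top','top4.png');sc,cs=snap('scene','sc4.png');pickle.dump((ct,cs),open('c4.pkl','wb'))
pr=np.array([.5406,.0367,.07]);o=[]
for im,c in((t,ct),(sc,cs)):
    u=proj(c,pr);x,y0=int(u[0])-30,int(u[1])-30;print(x,y0);o.append(cv2.resize(im[y0:y0+70,x:x+60],None,fx=6,fy=6,interpolation=cv2.INTER_CUBIC))
cv2.imwrite('pics/c4.png',np.hstack(o)[:,:,::-1])
E
```

```text
[0.42659994 0.01027146 0.09690644] [-4.68055778e-04 -1.21491194e-01  9.92592398e-01 -3.57170108e-05] [ 0.83092251 -0.4156111  -1.80411846] [-0.05583778  0.05206081 -0.03099798] 0.03072176725447944 28.06206911802292
231 207
217 185
```

View pics/c4.png

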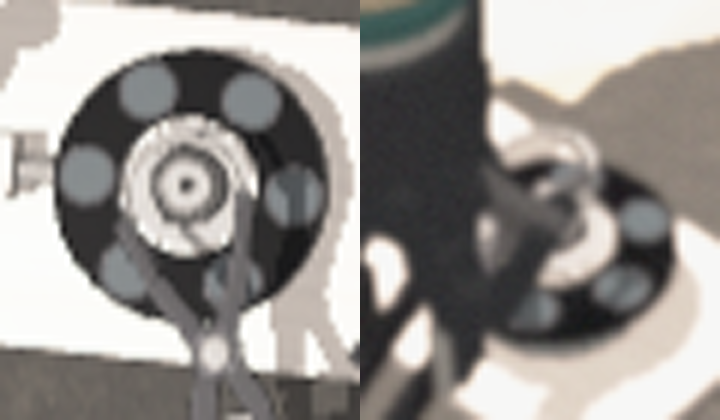

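The top crop shows the spindle centre at (187,184), the pivot at (214,352), and the jaws straddling the spindle. In the scene crop the ring's ellipse, above the spindle, is around (548,170).

```bash
python3 - <<'E'
from h import *
import pickle
ct,cs=pickle.load(open('c4.pkl','rb'))
T=lambda u,v,z:onz(ct,(u+.5)/6-.5+231,(v+.5)/6-.5+207,z)
p=np.array([.4266,.0103,.0969]);yaw=.2435
a=np.array([np.cos(yaw),np.sin(yaw),0])
sp=T(187,184,.065);pv=T(214,352,.0995);print('sp',sp,'pv',pv)
print('ring via pivot',pv+.055*a,'via tcp',p+.1152*a)
r=pv+.055*a;r[2]=.0969-.0108
print('scene px pred',(proj(cs,r)-[217,185])*6+[360,0], 'spindle top',(proj(cs,[*sp[:2],.065])-[217,185])*6+[360,0])
for dx in(.0205,):
  print('ring far/left/right',[((proj(cs,r+np.array(o)*dx)-[217,185])*6+[360,0]).round(0) for o in((1,0,0),(0,1,0),(0,-1,0))])
# gray profile of washer tips in top
E
```

```text
sp [0.54078022 0.03683092 0.065     ] pv [0.48435288 0.02547146 0.0995    ]
ring via pivot [0.53773038 0.03873201 0.0995    ] via tcp [0.53840161 0.03807482 0.0969    ]
scene px pred [534.85837268 154.68412291] spindle top [545.85829988 190.7240468 ]
ring far/left/right [array([568., 125.]), array([494., 133.]), array([576., 177.])]
```

Emit:
drive_tool --rows '[[[0, 0, 0], [0.25, -0.15, 0], 2.5], [[0, 0, 0], [0, 0, 0], 2.5], [[0, 0, 0], [0, 0, -0.7], 2.5], [[0, 0, 0], [0, 0, -0.7], 2.5], [[0, 0, 0], [0, 0, -0.7], 2.5], [[0, 0, 0], [0, 0, 0], 2.5], [[0, 0, 0], [0, 0, 0], 2.5]]'

```text
clock: 9.82
position: [0.4292, 0.0095, 0.0763]
ee_rot: [-0.0, -0.122, 0.993, 0.0]
contact_force: [-0.1, -0.4, -1.3]
width: 0.0307
gripper_force: 28.1
```

```bash
python3 - <<'E'
from h import *
import pickle
s=manip.get_state();print(s['position'],s['ee_rot'],s['contact_force'],s['moment'],s['width'],s['gripper_force'])
t,ct=snap('top','top5.png');sc,cs=snap('scene','sc5.png');pickle.dump((ct,cs),open('c5.pkl','wb'))
pr=np.array([.5406,.0367,.07]);o=[]
for im,c,h in((t,ct,30),(sc,cs,30)):
    u=proj(c,pr);x,y0=int(u[0])-22,int(u[1])-22;print(x,y0);o.append(cv2.resize(im[y0:y0+60,x:x+44],None,fx=9,fy=9,interpolation=cv2.INTER_CUBIC))
cv2.imwrite('pics/c5.png',np.hstack(o)[:,:,::-1])
E
```

```text
[0.429198   0.00946932 0.07628564] [-1.17489451e-05 -1.21853531e-01  9.92548091e-01  5.60421070e-05] [-0.09157196 -0.37833937 -1.27060666] [-0.03683526  0.06304357 -0.01105703] 0.030681515172349016 28.07266116142273
239 215
225 193
```

View pics/c5.png

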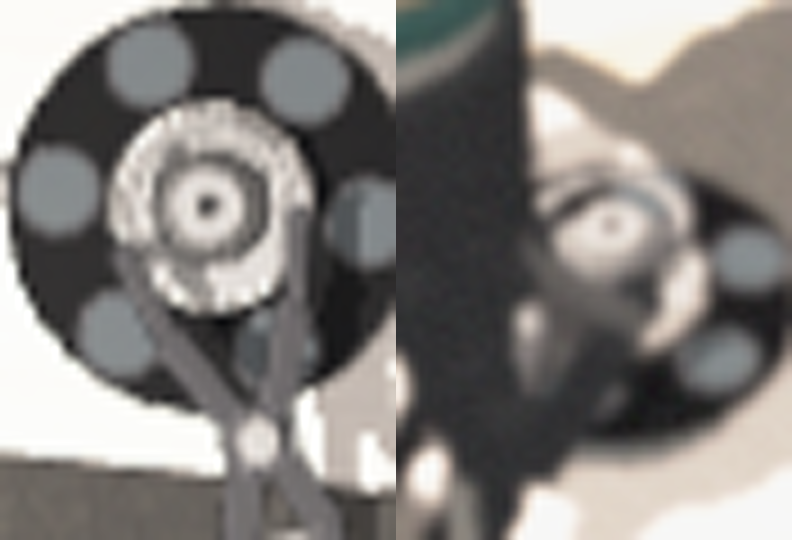

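The spindle dot is at (207,205) and the pivot is at (258,441). The jaw tips, at (125,250) and (300,208), straddle the spindle evenly.

```bash
python3 - <<'E'
from h import *
import pickle
ct,cs=pickle.load(open('c5.pkl','rb'))
T=lambda u,v,z:onz(ct,(u+.5)/9-.5+239,(v+.5)/9-.5+215,z)
a=np.array([np.cos(.2435),np.sin(.2435),0])
pv=T(258,441,.079);print(T(207,205,.065),pv+.055*a,np.array([.4292,.0095,0])+.1152*a,(T(125,250,.075)+T(300,208,.075))/2)
E
```

```text
[0.54060472 0.03723855 0.065     ] [0.54006827 0.0376741  0.079     ] [0.54100161 0.03727482 0.        ] [0.53499314 0.03535941 0.075     ]
```

Emit:
drive_tool --rows '[[[0, 0, 0], [0, 0, -0.3], 2.5], [[0, 0, 0], [0, 0, -0.3], 2.5], [[0, 0, 0], [0, 0, -0.3], 2.5], [[0, 0, 0], [0, 0, -0.3], 2.5], [[0, 0, 0], [0, 0, 0], 2.5], [[0, 0, 0], [0, 0, 0], 2.5], [[0, 0, 0], [0, 0, 0], 2.5]]'

```text
clock: 10.8
position: [0.4292, 0.0094, 0.0644]
ee_rot: [0.0, -0.122, 0.993, 0.0]
contact_force: [0.7, 0.3, -1.2]
width: 0.0307
gripper_force: 28.1
```

Emit:
drive_tool --rows '[[[0, 0, 0], [0, 0, -0.1], 2.5], [[0, 0, 0], [0, 0, -0.1], 2.5], [[0, 0, 0], [0, 0, 0], 2.5], [[0, 0, 0], [0, 0, 0], 2.5], [[0, 0, 0], [0, 0, 0], 2.5]]'

```text
clock: 11.42
position: [0.4291, 0.0094, 0.0623]
ee_rot: [0.0, -0.122, 0.993, 0.0]
contact_force: [0.1, -0.2, -2.7]
width: 0.0309
gripper_force: 28.1
```

Emit:
drive_tool --rows '[[[0, 0, 0], [0, 0, -0.1], 2.5], [[0, 0, 0], [0, 0, 0], 2.5], [[0, 0, 0], [0, 0, 0], 2.5], [[0, 0, 0], [0, 0, 0], 2.5]]'

```text
clock: 11.92
position: [0.4291, 0.0094, 0.0613]
ee_rot: [0.0, -0.122, 0.993, 0.0]
contact_force: [-0.3, 0.1, -2.0]
width: 0.0305
gripper_force: 28.1
```

Emit:
drive_tool --rows '[[[0, 0, 0], [0, 0, -0.05], 2.5], [[0, 0, 0], [0, 0, 0], 2.5], [[0, 0, 0], [0, 0, 0], 2.5], [[0, 0, 0], [0, 0, 0], 2.5]]'

```text
clock: 12.42
position: [0.4291, 0.0094, 0.0608]
ee_rot: [0.0, -0.122, 0.993, 0.0]
contact_force: [-0.3, -0.7, -1.4]
width: 0.0305
gripper_force: 28.1
```

```bash
python3 - <<'E'
from h import *
import pickle
s=manip.get_state();print(s['position'],s['contact_force'],s['moment'])
t,ct=snap('top','top6.png');sc,cs=snap('scene','sc6.png')
pr=np.array([.5406,.0367,.07]);o=[]
for im,c,h in((t,ct,30),(sc,cs,30)):
    u=proj(c,pr);x,y0=int(u[0])-22,int(u[1])-22;print(x,y0);o.append(cv2.resize(im[y0:y0+60,x:x+44],None,fx=9,fy=9,interpolation=cv2.INTER_CUBIC))
cv2.imwrite('pics/c6.png',np.hstack(o)[:,:,::-1])
E
```

```text
[0.42913648 0.00940579 0.06084571] [-0.25071159 -0.65781378 -1.35215104] [-0.0925949  -0.04149997 -0.00402818]
239 215
225 193
```

View pics/c6.png

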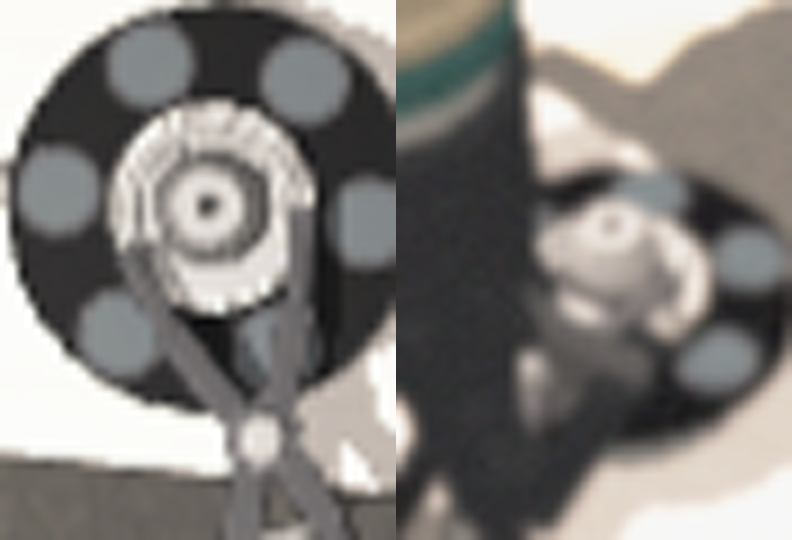

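The ring encircles the raised spindle, down at the washer and centred on it. The moment change suggests a touch of about 1 N, so I'll ease up 0.4 mm.

Emit:
drive_tool --rows '[[[0, 0, 0], [0, 0, 0.04], 2.5], [[0, 0, 0], [0, 0, 0], 2.5], [[0, 0, 0], [0, 0, 0], 2.5], [[0, 0, 0], [0, 0, 0], 2.5]]'

```text
clock: 13.02
position: [0.4291, 0.0094, 0.0612]
ee_rot: [-0.0, -0.122, 0.993, 0.0]
contact_force: [0.7, 0.0, -1.2]
width: 0.0309
gripper_force: 28.1
```

```bash
python3 - <<'E'
from h import *
for i in range(4):
    s=manip.get_state();print(s['position'].round(4),s['contact_force'].round(2),s['moment'].round(3),s['width'],s['gripper_force']);eyes.get_image('top')
E
```

```text
[0.4291 0.0094 0.0612] [ 0.72  0.02 -1.17] [0.016 0.029 0.035] 0.03087204801362467 28.06444823741913
[0.4291 0.0094 0.0612] [ 0.7  -0.2  -0.38] [-0.02  -0.018 -0.076] 0.0305862382563262 28.06384116411209
[0.4291 0.0094 0.0612] [-0.21  0.27 -1.24] [-0.038  0.053 -0.084] 0.030760881209892923 28.063547909259796
[0.4291 0.0094 0.0612] [ 0.15 -0.17 -0.74] [-0.05   0.042  0.008] 0.030892993694502362 28.06330293416977
```

Sensor noise leaves that touch uncertain, so I'll probe down gently to confirm the height against the washer.

Emit:
drive_tool --rows '[[[0, 0, 0], [0, 0, -0.05], 2.5], [[0, 0, 0], [0, 0, -0.05], 2.5], [[0, 0, 0], [0, 0, 0], 2.5], [[0, 0, 0], [0, 0, 0], 2.5]]'

```text
clock: 13.72
position: [0.4291, 0.0094, 0.0603]
ee_rot: [0.0, -0.122, 0.993, 0.0]
contact_force: [0.3, 0.1, 0.5]
width: 0.0307
gripper_force: 28.2
```

```bash
cat > avg.py <<'E'
from h import *
a=[]
for i in range(10):
    s=manip.get_state();a.append([*s['position'],*s['contact_force'],*s['moment']]);eyes.get_image('top')
print(np.mean(a,0).round(4))
E
python3 avg.py
```

```text
[ 0.4291  0.0094  0.0602 -0.4102 -0.0237 -0.2498 -0.0201 -0.0161 -0.008 ]
```

Contact of about 1 N starts near TCP z = 0.0604, as predicted. I'll rise to the groove height and hand in.

Emit:
drive_tool --rows '[[[0, 0, 0], [0, 0, 0.07], 2.5], [[0, 0, 0], [0, 0, 0], 2.5], [[0, 0, 0], [0, 0, 0], 2.5], [[0, 0, 0], [0, 0, 0], 2.5]]'

```text
clock: 14.72
position: [0.4291, 0.0094, 0.0609]
ee_rot: [0.0, -0.122, 0.993, 0.0]
contact_force: [-0.6, -0.8, -0.7]
width: 0.031
gripper_force: 28.1
```

```bash
python3 avg.py; python3 -c "
from rig import manip,job
s=manip.get_state();print(s['width'],s['gripper_force'],s['clock']);print(job.sign_off())"
```

```text
[ 0.4291  0.0094  0.0609 -0.2405  0.028  -0.7884 -0.0043 -0.0206 -0.0095]
0.030461316572547324 28.08052897453308 15.225
the job is handed in; nothing more can be done
None
```

I handed the job in at about 15 s: the lever is home in the arrow notch, and the ring is held spread, by my estimate within 1 mm of centre on the spindle and at groove height, with the pliers gripped at 28 N.

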